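# Load two knives into a spring magazine

## Task

Load both steel knives into the upright spring magazine, one on top of the other: each lies flat with its bevelled cutting edge towards the red catch, and is pressed straight down against the spring until both brass catches have snapped back over its top. Press only as far as it takes to latch: the spring must not be driven down to its bottom stop. Leave the rail with its carriage, the screwdriver and the oil bottle where they are.

Things in the scene. Friction and masses are not known exactly. Their poses are not given: they have to be found in the camera images.
- magazine: Upright spring magazine, bolted down, yaw within 25 degrees. Origin: centre of the underside of its 100 x 160 mm base; own y is its long axis, +y to the red catch housing and red guard, -y to the black housing, z up. Heights below are above this origin. Catch housings reach 105 mm high and 62 mm out along y, the pull knobs behind them 77 mm (83 mm when pushed out).
- shaft_top (a point): Centre of the top of the straight shaft, 113 mm high. The shaft is 43 mm (x) by 67 mm (y) inside, made of 4 corner angles (outsides at x = +-25.5 mm), with flared lips opening 5 mm wider all round up to 124 mm high. Its two long sides (+x, -x) are open finger gaps, 41 mm wide along y, from the top down to 79 mm high or lower; below are panels.
- mouth (a point): Point on the shaft's axis 85 mm high. The inner cassette (grey panels, housings, catches, follower and spring together) is clamped anywhere from 0 to 8 mm lower than the heights given here, anew each time, so the latching height must be felt or seen: at the highest setting the noses' undersides, and so a latched knife's top, are at this point. Easing off shows whether a knife is held or springs back.
- follower (a joint): Black plate, 36 x 50 mm, that carries the knives on a spring: metres pressed down from rest (its top then 96 mm high, less the cassette's setting). Spring: 4.8 N up at rest plus 0.48 N per mm, less the weights of the plate (0.6 to 1.7 N) and knives. Reads 0.023 with one knife latched, 0.035 with two. Its bottom stop is at 0.040: do not press past 0.0395.
- catch_red (a joint): Brass spring catch in the red housing: metres pushed outwards, 0 = out over the shaft, at most 0.009. Its nose, 18 mm wide, sticks 6 mm into the shaft: flat underneath, 3 mm blunt tip, then sloping up outwards to the shaft's wall 14 mm above its underside. A knife pressed down pushes it aside; it snaps back when the knife's top is below it. The two catches add up to 9 N to the push.
- catch_black (a joint): The same catch in the black housing at the magazine's -y end.
- knife_a: First flat dark steel knife bar 64 mm long, 40 wide, 12 thick, 0.24 kg. Origin: centre of its underside; own y runs along its length to the cutting edge (+y end), x across, z up. The last 6 mm at the edge are bevelled underneath (lower 7 mm); a bright ground strip, 10 mm, marks that end on top. Lies flat on the bench, edge roughly to the robot's left (within 45 degrees). Grip it across its width.
- knife_b: Second flat dark steel knife bar 64 mm long, 40 wide, 12 thick, 0.24 kg. Origin: centre of its underside; own y runs along its length to the cutting edge (+y end), x across, z up. The last 6 mm at the edge are bevelled underneath (lower 7 mm); a bright ground strip, 10 mm, marks that end on top. Lies flat on the bench, edge roughly to the robot's left (within 45 degrees). Grip it across its width.
- knife_a_edge (a point): Middle of the first knife's cutting edge: the top of its +y end, 32 mm from the centre and 12 mm above the underside.
- knife_b_edge (a point): The same point on the second knife.
- carriage: Bystander: steel guide rail 130 mm long (own x) and 15 mm wide with a carriage 34 mm wide and 24 mm high with green ends on its middle. Origin: centre of its underside. Loose.
- screwdriver: Bystander: screwdriver 190 mm long with a red handle, lying along its own x, handle to -x. Origin: under its middle, on the bench. Loose.
- oil: Bystander: closed amber oil bottle 44 mm across and 110 mm high, upright. Origin: centre of its underside. Loose.
Not all that is in view belongs to the job. Leave any orange look-alike of the knife_b alone.

How it is judged:
By the outcome, as a careful person would: the job done as asked, in the order asked, and still so for the second after the job is handed in, with the robot touching nothing.
It also fails if it takes over 72 s, if anything falls off the work surface, if the arm or the gripper's body presses on something with over 40 N, if the wrist force passes 120 N, or if a joint passes its speed limit or range.

## Robot

A 6-joint arm with a two-finger parallel gripper is mounted at the origin on the work surface. World frame = base frame: x ahead of the robot, y to its left, z up, the work surface at z = 0. Lengths are in m, angles in rad, forces in N, time in s.
With the tool pointing down it reaches from about 0.225 to 0.875 m from the base axis. Payload 3.4 kg.
Tool frame: the origin (TCP) lies on the centre line of the jaws, within the pads' length; the fingertips stand 11 mm ahead of it and the grasp point (between the pads) lies 8 mm behind it; z points along the fingers, y is the line along which they close (so a half turn about z gives the same grasp; the last joint's range is limited). The gripper opens to 85 mm and grips with 20 to 120 N. Pads are 22 mm wide; open, the fingers measure 114 mm over their backs; the gripper's body (76 mm by 85 mm) begins 54 mm behind the grasp point. The pads swing forward as they close: fully open they stand 13 mm farther back than shut.
Start: joints at [-1.232, 0.276, 1.505, -0, 1.361, -0.121], TCP at [0.255, -0.515, 0.242] pointing down, gripper open.
Joint ranges: [-2.89, 2.89], [-0.75, 2.08], [0.22, 2.7], [-1.18, 4.32], [0.11, 2.71], [-2.7, 2.7]. Speed limits (rad/s): [2.57, 2.57, 3.14, 3.14, 3.14, 3.14].

## Interface

Orientations are given as a unit quaternion [w, x, y, z].
In Python, from rig import manip, eyes, job gives the robot as it stands.
- The arm moves only by the tool drive_tool, never from a script. Its argument "rows" is a list of rows, each a list of 3 entries, a list of its own where there are three numbers: the turn, a rotation vector about the world's x, y, z in rad, then the shift along the world's x, y, z in cm, then the finger opening in cm, from 0 to 8.54. A call has 1 to 8 rows; each row shifts and turns the commanded pose from where the row before left it; what a row does not reach is not made up. A row lasts 1/8 s, in which the tool goes at most 62.5 mm and 10.7 degrees, less where a joint would pass 70% of its speed; a pose out of reach is approached as far as the arm can. A call is refused whole if a number of a shift passes 6.25 or a number of a turn 0.188, either way. A call with a gripper value outside its range is refused whole. The fingers move at their own pace and stop on an object; "force" is the grip in N (left out, the last holds). Time passes only in rows, so rows that do not move let the fingers close. It gives the time, the measured TCP pose, the force, the opening and the grip force at its end, in the units of the state.
- manip.get_state(): the state, without advancing time (a new reading comes with each control period).
- eyes.get_image(name): name is "scene" or "top"; returns the picture (400x640x3 uint8, red, green, blue); there is no depth.
- eyes.get_calibration(name): a dict with "camera_matrix" (3x3 intrinsics, pixels), "k1" (the pictures are not rectified: a ray, as slopes to the right and down, at radius r is drawn at 1 + k1 r^2 times it, then the intrinsics apply), "view" (4x4, takes a point from world to camera coordinates). Camera axes: x right, y up, looking along -z (the intrinsics and any distortion apply to the point x, -y, -z); pixel columns grow to the right and rows downward; lengths in m; the calibration is good to about 2 mm. A picture is of the moment at which its call begins. get_calibration takes no time and is no camera call.
- job.sign_off(): hands the job in; it is judged then, once.
The state is a dict: "clock": time; "qpos": joint angles; "qd": joint speeds; "effort": joint torques, N m; "position": TCP position; "ee_rot": TCP orientation; "contact_force": force on the tool from outside, world axes, zero at the start; "moment": the same for the moment, N m; "width": finger opening in m; "gripper_force": force on a finger pad.
Only numpy, scipy, OpenCV 4.12 (cv2) and the standard library are available. Lean on these libraries where they do the work, as an engineer would, in place of code of your own. Each camera call takes 0.05 s, during which the arm holds its last target. There are 200 camera calls.

## Working session

There is one attempt and no reset: what is moved stays moved. The work goes in short steps, Python scripts to look and compute and a tool call to move; the robot and the scene stay as the last step left them, time stands still between calls to the robot, and variables do not carry over. Pictures are saved under pics/ and viewed, at most 10 in all, crops included, and the job is handed in when it is done.

Besides the shell and the picture viewer there is one more tool, called after "Request:" by a JSON object that holds its "name" and its "arguments", one argument or row to a line. drive_tool: Moves the arm, as the interface text tells. Its arguments: {"type":"object","properties":{"rows":{"type":"array"},"force":{"type":"number"}},"required":["rows"]}

```bash
mkdir -p pics; python3 - <<'E'
from rig import manip, eyes
import cv2, numpy as np
print(manip.get_state())
for n in("scene","top"):
    cv2.imwrite(f"pics/{n}0.png",eyes.get_image(n)[...,::-1]); print(n,eyes.get_calibration(n))
E
```

```text
{'clock': 0.0, 'qpos': array([-1.23201234e+00,  2.76628415e-01,  1.50614894e+00, -7.75695624e-06,
        1.36066721e+00, -1.20994272e-01]), 'qd': array([ 0.00064053, -0.00104808,  0.00117027, -0.0005216 , -0.00044946,
        0.00016718]), 'effort': array([-1.21856829e-03, -4.16783953e+01, -2.45804536e+01, -3.20523677e-04,
        1.11380493e-02, -1.20558624e-05]), 'position': array([ 0.25498358, -0.51481206,  0.24141432]), 'ee_rot': array([-9.20060178e-04,  9.73691062e-01,  2.27870265e-01, -1.04402743e-04]), 'contact_force': array([-0.0383619 , -0.00906418, -0.80029641]), 'moment': array([-0.023562  ,  0.00369773, -0.02542243]), 'gripper_force': 0.0, 'width': 0.0854212916859467}
scene {'camera_matrix': array([[363.51041582,   0.        , 320.64682814],
       [  0.        , 363.51041582, 195.99245814],
       [  0.        ,   0.        ,   1.        ]]), 'k1': -0.07725813358427701, 'view': array([[-0.37605168,  0.92646986,  0.01545115,  0.20050841],
       [-0.62851296, -0.26729344,  0.73042842,  0.30778433],
       [ 0.68084991,  0.26496758,  0.68281446, -1.36068326],
       [ 0.        ,  0.        ,  0.        ,  1.        ]])}
top {'camera_matrix': array([[364.90715812,   0.        , 327.08034673],
       [  0.        , 364.90715812, 196.97630389],
       [  0.        ,   0.        ,   1.        ]]), 'k1': 0.02300354964463072, 'view': array([[-0.02525753, -0.99941978,  0.02285086,  0.03405784],
       [ 0.9972197 , -0.02358574,  0.07068654, -0.59588971],
       [-0.07010657,  0.02457269,  0.99723681, -0.84386079],
       [ 0.        ,  0.        ,  0.        ,  1.        ]])}
```

View pics/top0.png

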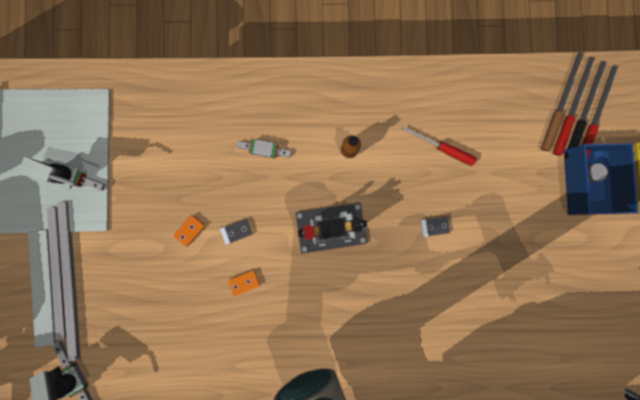

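View pics/scene0.png

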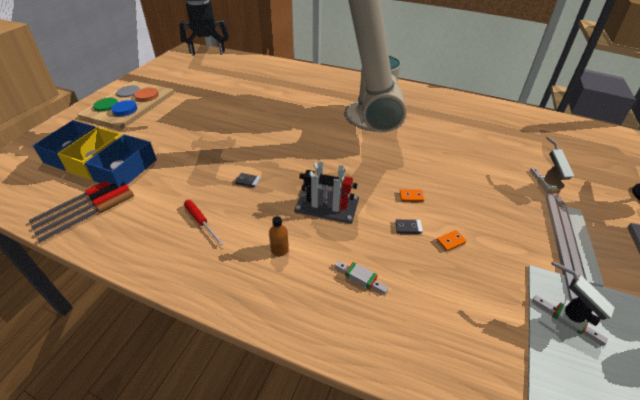

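The top view shows dark bars at (236,231) and (437,225). Orange look-alikes are at (188,230) and (245,283), to be left alone. The magazine is at (331,228) with its red housing on the left; the rail is at (264,148), the bottle at (351,146) and the screwdriver at (440,145). I'm choosing the two dark bars and checking them in an enlarged crop.

```bash
python3 - <<'E'
import cv2, numpy as np
im=cv2.imread("pics/top0.png")
def c(u,v,w,h,s): return cv2.resize(im[v:v+h,u:u+w],None,fx=s,fy=s,interpolation=cv2.INTER_CUBIC)
a=c(215,213,50,37,8);b=c(412,207,50,37,8)
m=c(290,195,80,60,10)
m=cv2.resize(im[195:260,290:375],(680,520),interpolation=cv2.INTER_CUBIC)
out=np.zeros((300,800,3),np.uint8);out[:296,:400]=a;out[:296,400:]=b
cv2.imwrite("pics/kn.png",out);cv2.imwrite("pics/mag.png",m)
E
```

```text
(no output)
```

View pics/kn.png

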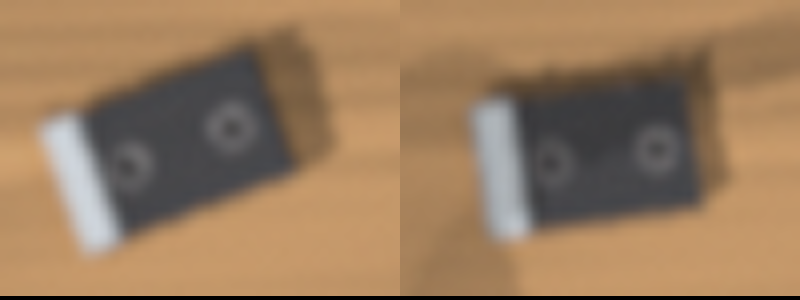

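View pics/mag.png

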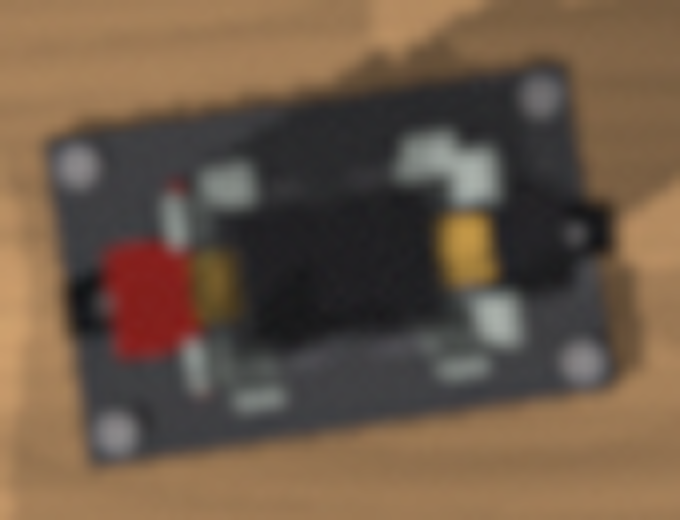

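```bash
cat > h.py <<'E'
import numpy as np, cv2
from scipy.optimize import least_squares
from rig import eyes, manip
C={n:eyes.get_calibration(n) for n in("scene","top")}
def proj(n,P):
    c=C[n];P=np.atleast_2d(P);V=c["view"];q=P@V[:3,:3].T+V[:3,3]
    s=np.c_[q[:,0],-q[:,1]]/-q[:,2:3]; s=s*(1+c["k1"]*(s**2).sum(1,keepdims=True))
    K=c["camera_matrix"];return s*[K[0,0],K[1,1]]+K[:2,2]
def world(n,uv,z):
    return least_squares(lambda p:(proj(n,[[p[0],p[1],z]])-uv)[0],[.4,0]).x
def rect(hx,hy,z,p):  # corners (+x+y),(-x+y),(-x-y),(+x-y); p=x,y,yaw
    c,s=np.cos(p[2]),np.sin(p[2]);L=np.array([[hx,hy],[-hx,hy],[-hx,-hy],[hx,-hy]])
    return np.c_[L@np.array([[c,s],[-s,c]])+p[:2],np.full(4,z)]
def fit(n,uv,hx,hy,z):
    r=least_squares(lambda p:(proj(n,rect(hx,hy,z,p))-uv).ravel(),[.4,0,0]);return r.x,np.sqrt(r.fun@r.fun/4)
def up(U,off,s): return (np.array(U)+.5)/s-.5+off
E
python3 - <<'E'
from h import *
L=up([(42,120),(95,255),(298,165),(252,48)],(215,213),8)
R=up([(72,98),(95,240),(305,205),(288,85)],(412,207),8)
M=up([(48,140),(92,465),(618,385),(570,65)],(290,195),8)
for n,u in(("L",L),("R",R)): print(n,fit("top",u,.02,.032,.012))
for z in(0.,.008,.012): print("M",z,fit("top",M,.05,.08,z))
for nm,U in(("bolts",[(77,165),(115,433),(582,362),(540,97)]),):
    print([world("top",u,.01) for u in up(U,(290,195),8)])
print(world("top",up((75,300),(290,195),8),.09),world("top",up((610,228),(290,195),8),.09))
p=fit("top",M,.05,.08,.01)[0]
print(proj("scene",rect(.0215,.0335,.113,p)),proj("scene",rect(.05,.08,.0,p)))
E
python3 - <<'E'
import cv2
im=cv2.imread("pics/scene0.png")
cv2.imwrite("pics/sm.png",cv2.resize(im[155:225,285:370],None,fx=8,fy=8,interpolation=cv2.INTER_CUBIC))
E
```

```text
L (array([0.52195783, 0.2361214 , 0.35472953]), np.float64(0.6013898243841876))
R (array([ 0.52108775, -0.23772277,  0.09182093]), np.float64(0.7405875204697132))
M 0.0 (array([0.524168  , 0.01101462, 0.11947548]), np.float64(0.4674259181073804))
M 0.008 (array([0.52428817, 0.01127575, 0.11947321]), np.float64(0.7419426069819882))
M 0.012 (array([0.52434834, 0.01140628, 0.11947205]), np.float64(0.903738713008847))
[array([0.5553308 , 0.08685142]), array([0.47576477, 0.0771654 ]), array([ 0.49301553, -0.06215489]), array([ 0.57225517, -0.05210224])]
[0.51717416 0.08387606] [ 0.53289195 -0.06151805]
[[337.66607502 180.98166445]
 [341.50943045 170.49072912]
 [316.38904701 165.9100814 ]
 [311.75270368 176.10955266]] [[350.39127498 223.80728315]
 [357.68496757 198.56370237]
 [303.28762817 187.95164076]
 [292.29283755 211.69158362]]
```

View pics/sm.png

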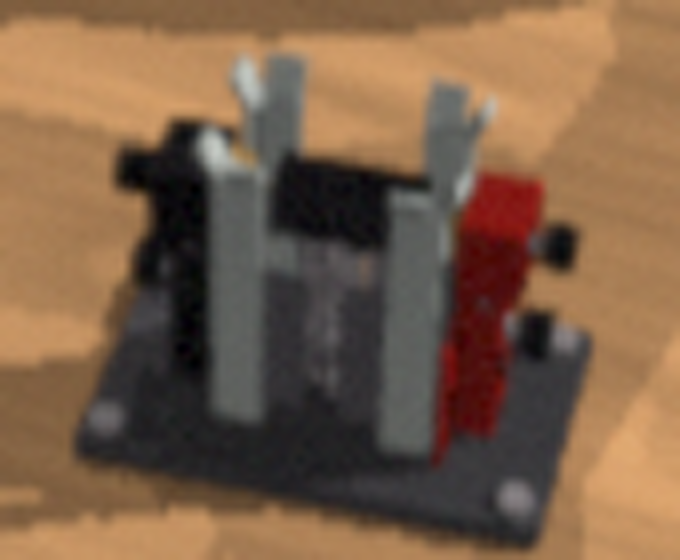

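The crops show plain dark bars with the bright strip on the left (+y) end, so both knives are confirmed. The magazine's red housing is also to +y, with the shaft empty. I'll start with the right-hand knife and move above it.

Request:
{"name": "drive_tool", "arguments": {
  "rows": [
    [[0,0,0.172],[3.8,3.95,-1.5],8.54],
    [[0,0,0.172],[3.8,3.95,-1.5],8.54],
    [[0,0,0.172],[3.8,3.95,-1.5],8.54],
    [[0,0,0.172],[3.8,3.95,-1.5],8.54],
    [[0,0,0.172],[3.8,3.95,-1.5],8.54],
    [[0,0,0.172],[3.8,3.95,-1.5],8.54],
    [[0,0,0.172],[3.8,3.95,-1.5],8.54],
    [[0,0,0],[0,0,0],8.54]
  ],
  "force": 50
}}

```text
clock: 1.1
position: [0.5224, -0.2353, 0.1355]
ee_rot: [-0.002, 0.672, 0.741, 0.0]
contact_force: [-0.8, -0.4, 0.2]
width: 0.0855
gripper_force: 0.0
```

```bash
python3 - <<'E'
from h import *
im=eyes.get_image("scene")[...,::-1]
kR=rect(.02,.032,.012,(.5211,-.2377,.092)); kL=rect(.02,.032,.012,(.522,.2361,.355))
print(proj("scene",kR).round(1).tolist(),proj("scene",kL).round(1).tolist()); 
s=manip.get_state()["position"]; print(proj("scene",[s,s+[0,0,-.011]]).round(1))
f=lambda u,v,w,h,k:cv2.resize(im[v:v+h,u:u+w],None,fx=k,fy=k,interpolation=cv2.INTER_CUBIC)
out=np.zeros((600,800,3),np.uint8); out[:,:480]=f(215,125,60,75,8); out[:240,480:]=f(388,212,40,30,8)
cv2.imwrite("pics/r1.png",out)
E
```

```text
[[254.2, 184.5], [259.9, 176.0], [240.2, 171.8], [234.1, 180.1]] [[420.6, 231.1], [418.0, 219.6], [393.8, 218.9], [395.6, 230.3]]
[[241.6 143. ]
 [242.2 146.4]]
```

View pics/r1.png

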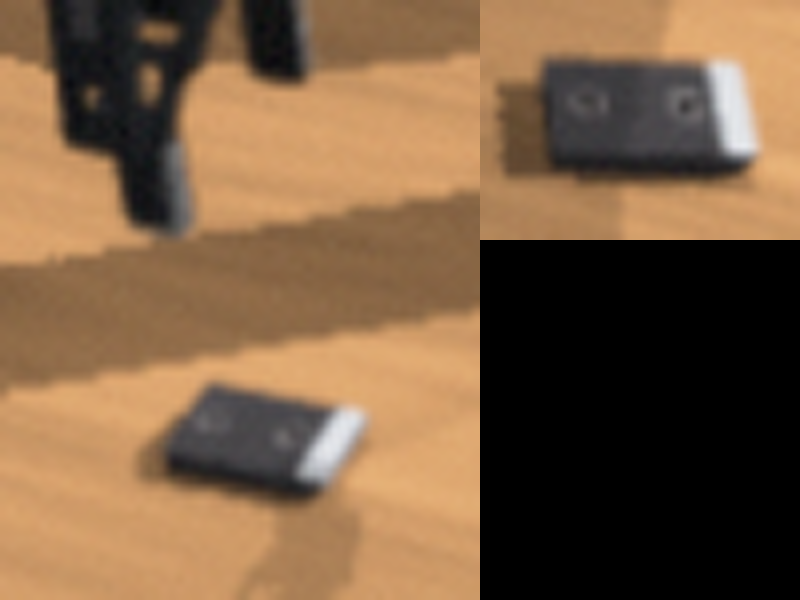

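The right knife shows in the scene view at about (248,179) and the left one at about (408,226), both offset by about (+1.6,+1) px from the top-view estimate. The jaws straddle the right knife's line, so I'll descend and grip.

Request:
{"name": "drive_tool", "arguments": {
  "rows": [
    [[0,0,0],[0,-0.1,-3],8.54],
    [[0,0,0],[0,0,-3],8.54],
    [[0,0,0],[0,0,-3],8.54],
    [[0,0,0],[0,0,-2],8.54],
    [[0,0,0],[0,0,-1.2],8.54],
    [[0,0,0],[0,0,0],8.54],
    [[0,0,0],[0,0,0],4],
    [[0,0,0],[0,0,0],3]
  ],
  "force": 50
}}

```text
clock: 2.15
position: [0.5217, -0.2403, 0.0163]
ee_rot: [0.001, 0.674, 0.739, 0.0]
contact_force: [0.8, -0.6, 0.2]
width: 0.0514
gripper_force: 0.0
```

Request:
{"name": "drive_tool", "arguments": {
  "rows": [
    [[0,0,0],[0,0,0],3],
    [[0,0,0],[0,0,0],3],
    [[0,0,0],[0,0,0],3]
  ]
}}

```text
clock: 2.52
position: [0.5216, -0.2401, 0.0165]
ee_rot: [0.001, 0.673, 0.739, 0.0]
contact_force: [-0.6, -0.3, 5.3]
width: 0.0377
gripper_force: 50.1
```

Request:
{"name": "drive_tool", "arguments": {
  "rows": [
    [[0,0,0],[0,0,4],3],
    [[0,0,0],[0,0,6],3],
    [[0,0,0],[0,3,5.2],3],
    [[0,0,0.025],[0.2,5.8,1.5],3],
    [[0,0,0],[0,5.8,0],3],
    [[0,0,0],[0,5.8,0],3],
    [[0,0,0],[0,3.8,0],3],
    [[0,0,0],[0,1,0],3]
  ]
}}

```text
clock: 3.52
position: [0.5223, 0.0146, 0.1821]
ee_rot: [-0.0, 0.663, 0.749, -0.0]
contact_force: [0.0, 0.3, -2.8]
width: 0.038
gripper_force: 51.6
```

Request:
{"name": "drive_tool", "arguments": {
  "rows": [
    [[0,0,0],[0,0,0],3],
    [[0,0,0],[0,0,0],3],
    [[0,0,0],[0,0,0],3]
  ]
}}

```text
clock: 3.9
position: [0.5233, 0.011, 0.1822]
ee_rot: [0.0, 0.665, 0.747, -0.0]
contact_force: [0.6, 0.7, -1.1]
width: 0.0378
gripper_force: 51.6
```

```bash
python3 - <<'E'
from h import *
s=manip.get_state();p=s["position"];print(p,s["ee_rot"],s["contact_force"])
print(proj("scene",p),proj("top",p))
f=lambda im,u,v,w,h,k:cv2.resize(im[v:v+h,u:u+w],None,fx=k,fy=k,interpolation=cv2.INTER_CUBIC)
a=eyes.get_image("scene")[...,::-1];b=eyes.get_image("top")[...,::-1]
cv2.imwrite("pics/sc2.png",a);cv2.imwrite("pics/tp2.png",b)
out=np.zeros((600,800,3),np.uint8); out[:,:400]=f(a,300,115,50,75,8); out[:,400:]=f(b,305,190,50,75,8)
cv2.imwrite("pics/r2.png",out)
E
```

```text
[0.52329861 0.01096941 0.18221665] [ 9.23175408e-05  6.64806189e-01  7.47015864e-01 -1.47292864e-04] [ 0.55604943  0.65158336 -1.06174825]
[[327.55959958 150.8513834 ]] [[334.41646634 229.06843304]]
```

View pics/r2.png

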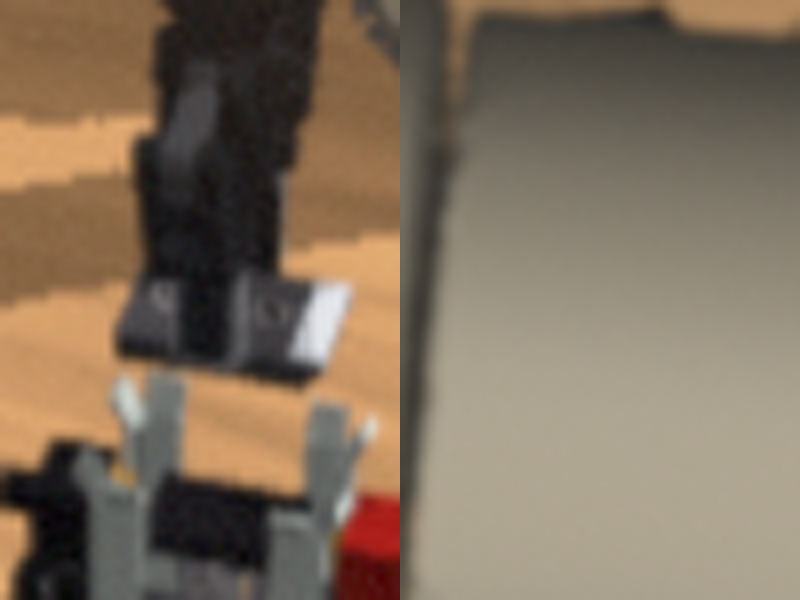

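```bash
python3 - <<'E'
from h import *
up8=lambda U,o:up(U,o,8)
def g(uv,loc,yaw,n="scene"):
    loc=np.array(loc);
    def P(p):
        c,s=np.cos(p[2]),np.sin(p[2]);return np.c_[loc[:,:2]@np.array([[c,s],[-s,c]])+p[:2],loc[:,2]]
    f=lambda p:np.r_[(proj(n,P(p))-uv).ravel(),200*(p[2]-yaw)]
    r=least_squares(f,[.5,0,yaw]);return r.x.round(4),r.fun.round(1)
# magazine from scene
print("Msc",g(up8([(535,545),(80,460),(107,418),(515,498),(565,335)],(285,155)),
 [(.05,.08,0),(.05,-.08,0),(.04,-.07,.011),(.04,.07,.011),(-.04,.07,.011)],.119))
print("Mtop",g(up8([(77,165),(115,433),(582,362),(540,97)],(290,195)),[(.04,.07,.011),(-.04,.07,.011),(-.04,-.07,.011),(.04,-.07,.011)],.119,"top"))
zk=.1822-.0165
print("K",g(up8([(324,367),(352,285),(119,337),(318,385),(118,358)],(300,115)),[(.02,.032,zk+.012),(-.02,.032,zk+.012),(.02,-.032,zk+.012),(.02,.026,zk),(.02,-.032,zk)],.119))
t=np.array([.5233,.011,.1822]);d=np.array([.993,.119,0])
for o in(.02,.028,.034): print(o,((proj("scene",t+o*d+[0,0,-.006])-[300,115])*8).round())
E
```

```text
Msc (array([0.521 , 0.0141, 0.12  ]), array([ 0.4,  0.5, -0.8, -0.9,  0.3, -0.3,  0.2,  0.1, -0.1,  0.4,  0.2]))
Mtop (array([0.5241, 0.0125, 0.1194]), array([ 0. , -0.1, -0. , -0.1, -0.1,  0.1,  0.1,  0. ,  0.1]))
K (array([0.5237, 0.0164, 0.1197]), array([ 0.5, -0.3,  0.7,  0.3,  0.1, -1.2, -1.5,  1. ,  0.2,  0.2,  0.1]))
0.02 [[203. 341.]]
0.028 [[196. 357.]]
0.034 [[191. 369.]]
```

The held knife sits level above the lips: strip end at about (342,155), back end at about (315,157). The fits put it about 2 mm too far towards +y. I'll correct that and lower it gently.

Request:
{"name": "drive_tool", "arguments": {
  "rows": [
    [[0,0,0],[-0.05,-0.2,-1.5],3],
    [[0,0,0],[0,0,-1.5],3],
    [[0,0,0],[0,0,-1],3],
    [[0,0,0],[0,0,-0.8],3],
    [[0,0,0],[0,0,0],3],
    [[0,0,0],[0,0,0],3]
  ]
}}

```text
clock: 4.75
position: [0.5231, 0.0102, 0.1346]
ee_rot: [0.0, 0.664, 0.748, 0.0]
contact_force: [-0.1, 0.6, -2.0]
width: 0.0381
gripper_force: 51.6
```

Request:
{"name": "drive_tool", "arguments": {
  "rows": [
    [[0,0,0],[0,0,-0.3],3],
    [[0,0,0],[0,0,-0.3],3],
    [[0,0,0],[0,0,0],3]
  ]
}}

```text
clock: 5.12
position: [0.5224, 0.0102, 0.1281]
ee_rot: [-0.0, 0.664, 0.748, -0.0]
contact_force: [-0.6, -0.3, -2.0]
width: 0.038
gripper_force: 51.6
```

Request:
{"name": "drive_tool", "arguments": {
  "rows": [
    [[0,0,0],[0,0,-0.25],3],
    [[0,0,0],[0,0,-0.25],3],
    [[0,0,0],[0,0,-0.25],3],
    [[0,0,0],[0,0,0],3]
  ]
}}

```text
clock: 5.62
position: [0.5225, 0.0102, 0.1205]
ee_rot: [-0.0, 0.664, 0.748, -0.0]
contact_force: [-0.6, 0.5, -2.4]
width: 0.0382
gripper_force: 51.6
```

Request:
{"name": "drive_tool", "arguments": {
  "rows": [
    [[0,0,0],[0,0,-0.25],3],
    [[0,0,0],[0,0,-0.25],3],
    [[0,0,0],[0,0,-0.25],3],
    [[0,0,0],[0,0,0],3]
  ]
}}

```text
clock: 6.12
position: [0.5225, 0.0102, 0.1131]
ee_rot: [-0.0, 0.664, 0.748, -0.0]
contact_force: [0.3, 0.3, -1.9]
width: 0.0384
gripper_force: 51.6
```

Request:
{"name": "drive_tool", "arguments": {
  "rows": [
    [[0,0,0],[0,0,-0.2],3],
    [[0,0,0],[0,0,0],3]
  ]
}}

```text
clock: 6.38
position: [0.5226, 0.0102, 0.1112]
ee_rot: [-0.0, 0.664, 0.748, 0.0]
contact_force: [-0.3, 0.0, -3.4]
width: 0.0382
gripper_force: 51.6
```

Request:
{"name": "drive_tool", "arguments": {
  "rows": [
    [[0,0,0],[0,0,-0.2],3],
    [[0,0,0],[0,0,0],3]
  ]
}}

```text
clock: 6.62
position: [0.5228, 0.0102, 0.1098]
ee_rot: [0.0, 0.664, 0.748, 0.0]
contact_force: [-0.5, 0.6, 2.1]
width: 0.0379
gripper_force: 52.1
```

Request:
{"name": "drive_tool", "arguments": {
  "rows": [
    [[0,0,0],[0,0,-0.2],3],
    [[0,0,0],[0,0,0],3]
  ]
}}

```text
clock: 6.88
position: [0.5228, 0.0102, 0.1077]
ee_rot: [0.0, 0.664, 0.748, 0.0]
contact_force: [-2.3, 1.1, 4.2]
width: 0.0382
gripper_force: 52.3
```

Follower contact came at TCP z ≈ 0.110 with no side load. I'll release, rise, close the fingers and press from above.

Request:
{"name": "drive_tool", "arguments": {
  "rows": [
    [[0,0,0],[0,0,0],5.5],
    [[0,0,0],[0,0,0],5.5],
    [[0,0,0],[0,0,0],5.5],
    [[0,0,0],[0,0,2],6],
    [[0,0,0],[0,0,3],4],
    [[0,0,0],[0,0,0],0],
    [[0,0,0],[0,0,0],0],
    [[0,0,0],[0,0,0],0]
  ]
}}

```text
clock: 7.88
position: [0.5218, 0.0103, 0.1561]
ee_rot: [-0.001, 0.664, 0.748, -0.001]
contact_force: [0.5, -0.6, 0.2]
width: -0.0001
gripper_force: 0.0
```

Request:
{"name": "drive_tool", "arguments": {
  "rows": [
    [[0,0,0],[0,0,0],0],
    [[0,0,0],[0,0,-1],0],
    [[0,0,0],[0,0,-1],0],
    [[0,0,0],[0,0,0],0]
  ]
}}

```text
clock: 8.38
position: [0.5216, 0.0103, 0.1359]
ee_rot: [-0.001, 0.664, 0.748, -0.001]
contact_force: [-0.0, 0.0, 1.1]
width: 0.0001
gripper_force: 0.0
```

```bash
python3 - <<'E'
from h import *
s=manip.get_state();print(s["position"],s["contact_force"],s["width"])
a=eyes.get_image("scene")[...,::-1]
cv2.imwrite("pics/r3.png",cv2.resize(a[125:220,285:370],None,fx=6,fy=6,interpolation=cv2.INTER_CUBIC))
E
```

```text
[0.521623   0.01029502 0.13590771] [-0.00318498  0.03266641  1.12337667] 0.00013886280274114297
```

View pics/r3.png

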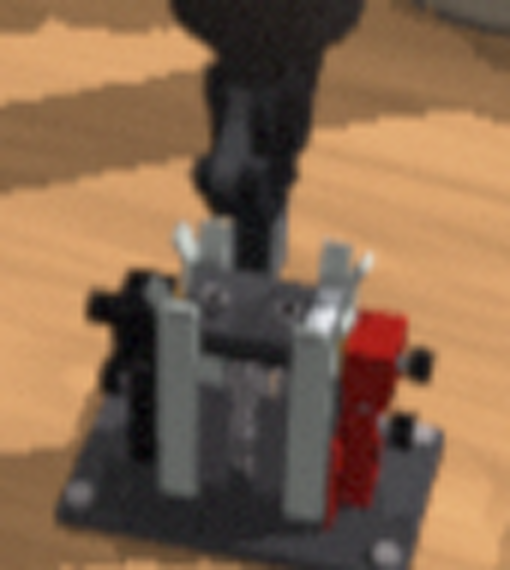

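Knife lies flat in the shaft, holes at about (320,175) px, strip to the red side, and the closed fingers are over its middle. Next is the press.

Request:
{"name": "drive_tool", "arguments": {
  "rows": [
    [[0,0,0],[0,0,-0.8],0],
    [[0,0,0],[0,0,-0.7],0],
    [[0,0,0],[0,0,0],0]
  ]
}}

```text
clock: 8.8
position: [0.5221, 0.0102, 0.1216]
ee_rot: [-0.001, 0.664, 0.748, -0.0]
contact_force: [-0.1, -0.1, 0.9]
width: 0.0001
gripper_force: 0.0
```

Request:
{"name": "drive_tool", "arguments": {
  "rows": [
    [[0,0,0],[0,0,-0.2],0],
    [[0,0,0],[0,0,0],0]
  ]
}}

```text
clock: 9.05
position: [0.5227, 0.0102, 0.1203]
ee_rot: [0.0, 0.664, 0.748, 0.0]
contact_force: [-0.2, -0.5, 1.1]
width: 0.0001
gripper_force: 0.0
```

Request:
{"name": "drive_tool", "arguments": {
  "rows": [
    [[0,0,0],[0,0,-0.2],0],
    [[0,0,0],[0,0,0],0]
  ]
}}

```text
clock: 9.3
position: [0.5226, 0.0102, 0.1183]
ee_rot: [-0.0, 0.664, 0.748, -0.0]
contact_force: [-0.5, -0.3, -0.3]
width: -0.0003
gripper_force: 0.0
```

Request:
{"name": "drive_tool", "arguments": {
  "rows": [
    [[0,0,0],[0,0,-0.2],0],
    [[0,0,0],[0,0,0],0]
  ]
}}

```text
clock: 9.55
position: [0.5229, 0.0102, 0.1166]
ee_rot: [0.0, 0.664, 0.748, 0.0]
contact_force: [-0.7, 0.3, 1.4]
width: 0.0004
gripper_force: 0.9
```

Request:
{"name": "drive_tool", "arguments": {
  "rows": [
    [[0,0,0],[0,0,-0.2],0],
    [[0,0,0],[0,0,0],0]
  ]
}}

```text
clock: 9.8
position: [0.5229, 0.0102, 0.1146]
ee_rot: [0.0, 0.664, 0.748, 0.0]
contact_force: [-0.3, 0.6, 3.8]
width: 0.0003
gripper_force: 2.0
```

Request:
{"name": "drive_tool", "arguments": {
  "rows": [
    [[0,0,0],[0,0,-0.3],0],
    [[0,0,0],[0,0,-0.3],0],
    [[0,0,0],[0,0,0],0]
  ]
}}

```text
clock: 10.18
position: [0.5229, 0.0101, 0.1088]
ee_rot: [0.0, 0.664, 0.748, 0.0]
contact_force: [-1.0, -0.0, 5.0]
width: 0.0
gripper_force: 2.8
```

Request:
{"name": "drive_tool", "arguments": {
  "rows": [
    [[0,0,0],[0,0,-0.3],0],
    [[0,0,0],[0,0,-0.3],0],
    [[0,0,0],[0,0,0],0]
  ]
}}

```text
clock: 10.55
position: [0.5229, 0.0101, 0.1032]
ee_rot: [0.0, 0.664, 0.748, 0.0]
contact_force: [-2.0, 0.4, 9.2]
width: -0.0001
gripper_force: 4.2
```

Request:
{"name": "drive_tool", "arguments": {
  "rows": [
    [[0,0,0],[0,0,-0.3],0],
    [[0,0,0],[0,0,-0.2],0],
    [[0,0,0],[0,0,0],0]
  ]
}}

```text
clock: 10.92
position: [0.5229, 0.0102, 0.0984]
ee_rot: [0.0, 0.664, 0.748, 0.0]
contact_force: [-2.1, 0.1, 8.5]
width: 0.0002
gripper_force: 4.8
```

Request:
{"name": "drive_tool", "arguments": {
  "rows": [
    [[0,0,0],[0,0,-0.15],0],
    [[0,0,0],[0,0,-0.15],0],
    [[0,0,0],[0,0,0],0]
  ]
}}

```text
clock: 11.3
position: [0.5229, 0.0102, 0.0957]
ee_rot: [0.001, 0.664, 0.748, 0.0]
contact_force: [-1.5, 0.8, 11.4]
width: -0.0
gripper_force: 5.8
```

Request:
{"name": "drive_tool", "arguments": {
  "rows": [
    [[0,0,0],[0,0,-0.1],0],
    [[0,0,0],[0,0,0],0]
  ]
}}

```text
clock: 11.55
position: [0.5229, 0.0102, 0.0948]
ee_rot: [0.001, 0.664, 0.748, 0.0]
contact_force: [-2.3, -0.3, 13.7]
width: -0.0001
gripper_force: 6.5
```

Request:
{"name": "drive_tool", "arguments": {
  "rows": [
    [[0,0,0],[0,0,-0.1],0],
    [[0,0,0],[0,0,0],0]
  ]
}}

```text
clock: 11.8
position: [0.5229, 0.0102, 0.0938]
ee_rot: [0.001, 0.664, 0.748, 0.0]
contact_force: [-2.4, 0.3, 11.1]
width: 0.0004
gripper_force: 6.2
```

Request:
{"name": "drive_tool", "arguments": {
  "rows": [
    [[0,0,0],[0,0,0.15],0],
    [[0,0,0],[0,0,0.15],0],
    [[0,0,0],[0,0,0],0]
  ]
}}

```text
clock: 12.18
position: [0.5225, 0.0102, 0.0949]
ee_rot: [-0.0, 0.664, 0.748, -0.0]
contact_force: [-0.2, -0.9, -0.3]
width: 0.0002
gripper_force: 0.0
```

The force dropped to zero after easing off 1 mm, so the knife is held. I'll rise, move to the second knife and look at the catches on the way.

Request:
{"name": "drive_tool", "arguments": {
  "rows": [
    [[0,0,0],[0,0,5],0],
    [[0,0,0],[0,0,3],0],
    [[0,0,0.06],[0,4.5,0],2],
    [[0,0,0.06],[0,6,0],8.54],
    [[0,0,0.06],[0,6,0],8.54],
    [[0,0,0.06],[0,6.1,0],8.54],
    [[0,0,0],[0,0,0],8.54],
    [[0,0,0],[0,0,0],8.54]
  ]
}}

```text
clock: 13.18
position: [0.5222, 0.2358, 0.1747]
ee_rot: [-0.0, 0.57, 0.822, -0.001]
contact_force: [0.7, 0.6, -0.5]
width: 0.0853
gripper_force: 0.0
```

```bash
python3 - <<'E'
from h import *
s=manip.get_state();print(s["position"],s["ee_rot"],s["contact_force"])
f=lambda im,u,v,w,h,k:cv2.resize(im[v:v+h,u:u+w],None,fx=k,fy=k,interpolation=cv2.INTER_CUBIC)
a=eyes.get_image("scene")[...,::-1];b=eyes.get_image("top")[...,::-1]
out=np.zeros((520,800,3),np.uint8); out[:,:400]=f(a,300,160,50,65,8); out[:400,400:]=f(b,305,205,50,50,8)
cv2.imwrite("pics/r4.png",out)
E
```

```text
[0.52224525 0.23581896 0.17467154] [-1.08880596e-04  5.69623842e-01  8.21905062e-01 -8.58320857e-04] [ 0.71846795  0.60483651 -0.47535205]
```

View pics/r4.png

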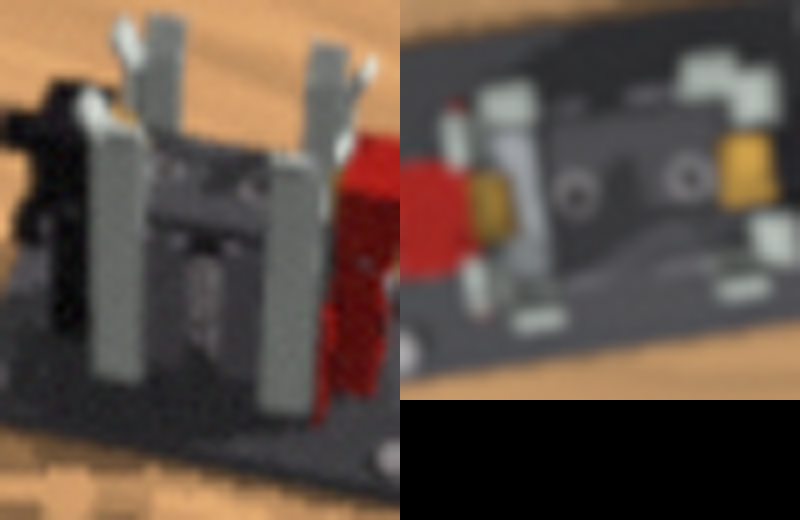

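Both brass noses lie over the knife's ends, at crop pixels (492,210) and (748,170), and the knife is level. Now I'll grip the second knife.

Request:
{"name": "drive_tool", "arguments": {
  "rows": [
    [[0,0,0],[0,0,-4.5],8.54],
    [[0,0,0],[0,0,-4.5],8.54],
    [[0,0,0],[0,0,-3.5],8.54],
    [[0,0,0],[0,0,-2],8.54],
    [[0,0,0],[0,0,-1.3],8.54],
    [[0,0,0],[0,0,0],8.54],
    [[0,0,0],[0,0,0],4],
    [[0,0,0],[0,0,0],3]
  ]
}}

```text
clock: 14.28
position: [0.5234, 0.2364, 0.0184]
ee_rot: [0.001, 0.57, 0.822, 0.001]
contact_force: [-0.0, -0.0, 0.4]
width: 0.0516
gripper_force: 0.0
```

Request:
{"name": "drive_tool", "arguments": {
  "rows": [
    [[0,0,0],[0,0,0],3],
    [[0,0,0],[0,0,0],3],
    [[0,0,0],[0,0,0],3]
  ]
}}

```text
clock: 14.65
position: [0.5226, 0.2362, 0.0185]
ee_rot: [0.0, 0.57, 0.822, 0.0]
contact_force: [-1.3, -0.9, 4.4]
width: 0.0375
gripper_force: 49.4
```

Request:
{"name": "drive_tool", "arguments": {
  "rows": [
    [[0,0,0],[0,0,4],3],
    [[0,0,0],[0,0,6],3],
    [[0,0,-0.04],[0,-2,5.5],3],
    [[0,0,-0.08],[0,-5.5,0],3],
    [[0,0,-0.08],[0,-5.5,0],3],
    [[0,0,-0.038],[0,-5.5,0],3],
    [[0,0,0],[0,-3.9,0],3],
    [[0,0,0],[0,0,0],3]
  ]
}}

```text
clock: 15.65
position: [0.5223, 0.0097, 0.1723]
ee_rot: [0.0, 0.665, 0.747, -0.0]
contact_force: [-0.0, 0.4, -2.4]
width: 0.0375
gripper_force: 51.2
```

Request:
{"name": "drive_tool", "arguments": {
  "rows": [
    [[0,0,0],[0,0,0],3],
    [[0,0,0],[0,0,0],3]
  ]
}}

```text
clock: 15.9
position: [0.5225, 0.0133, 0.1722]
ee_rot: [-0.0, 0.663, 0.749, 0.0]
contact_force: [0.4, -0.3, -2.4]
width: 0.0375
gripper_force: 51.2
```

```bash
python3 - <<'E'
from h import *
s=manip.get_state();print(s["position"],s["ee_rot"],s["contact_force"])
a=eyes.get_image("scene")[...,::-1]
cv2.imwrite("pics/r5.png",cv2.resize(a[115:190,300:350],None,fx=8,fy=8,interpolation=cv2.INTER_CUBIC))
E
```

```text
[0.52247897 0.01334899 0.17223975] [-2.29988916e-04  6.62904529e-01  7.48703891e-01  1.26902380e-04] [ 0.44514131 -0.29293028 -2.35230353]
```

View pics/r5.png

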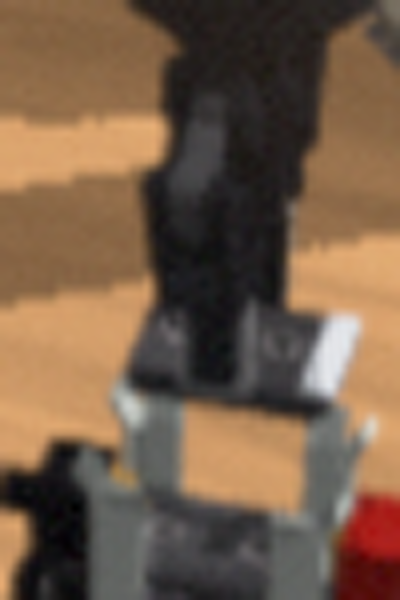

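The second knife is level in the jaws, strip corner at about (344,157) px. I'll compare its scene fit with the first knife's.

```bash
python3 - <<'E'
from h import *
zk=.1722-.0185
loc=np.array([(.02,.032,zk+.012),(-.02,.032,zk+.012),(.02,-.032,zk+.012),(.02,.026,zk),(.02,-.032,zk)])
uv=up([(332,399),(360,320),(133,371),(328,412),(133,388)],(300,115),8)
def P(p):
    c,s=np.cos(p[2]),np.sin(p[2]);return np.c_[loc[:,:2]@np.array([[c,s],[-s,c]])+p[:2],loc[:,2]]
r=least_squares(lambda p:np.r_[(proj("scene",P(p))-uv).ravel(),200*(p[2]-.119)],[.5,0,.119]);print(r.x,r.fun.round(1))
E
```

```text
[0.52212332 0.01976269 0.11965943] [ 0.8 -0.4  0.9 -0.1 -0.1 -1.5 -1.4  1.5 -0.2  0.3  0.1]
```

Request:
{"name": "drive_tool", "arguments": {
  "rows": [
    [[0,0,0],[0,-0.3,-1],3],
    [[0,0,0],[0,0,-1.4],3],
    [[0,0,0],[0,0,-1],3],
    [[0,0,0],[0,0,-0.4],3],
    [[0,0,0],[0,0,0],3],
    [[0,0,0],[0,0,0],3]
  ]
}}

```text
clock: 16.7
position: [0.523, 0.0091, 0.1346]
ee_rot: [0.0, 0.663, 0.748, 0.0]
contact_force: [-0.2, 0.2, -1.9]
width: 0.0372
gripper_force: 51.2
```

Request:
{"name": "drive_tool", "arguments": {
  "rows": [
    [[0,0,0],[0,0,-0.2],3],
    [[0,0,0],[0,0,-0.2],3],
    [[0,0,0],[0,0,0],3]
  ]
}}

```text
clock: 17.08
position: [0.5226, 0.0092, 0.1302]
ee_rot: [-0.0, 0.663, 0.748, -0.0]
contact_force: [-0.5, 0.4, -2.8]
width: 0.0373
gripper_force: 51.2
```

Request:
{"name": "drive_tool", "arguments": {
  "rows": [
    [[0,0,0],[0,0,-0.2],3],
    [[0,0,0],[0,0,-0.2],3],
    [[0,0,0],[0,0,0],3]
  ]
}}

```text
clock: 17.45
position: [0.5225, 0.0092, 0.1261]
ee_rot: [-0.0, 0.663, 0.748, -0.0]
contact_force: [0.0, -0.0, -1.9]
width: 0.0377
gripper_force: 51.2
```

Request:
{"name": "drive_tool", "arguments": {
  "rows": [
    [[0,0,0],[0,0,-0.2],3],
    [[0,0,0],[0,0,-0.2],3],
    [[0,0,0],[0,0,0],3]
  ]
}}

```text
clock: 17.82
position: [0.5225, 0.0092, 0.1221]
ee_rot: [-0.0, 0.663, 0.748, -0.0]
contact_force: [0.5, -0.1, -2.1]
width: 0.0378
gripper_force: 51.2
```

Request:
{"name": "drive_tool", "arguments": {
  "rows": [
    [[0,0,0],[0,0,-0.2],3],
    [[0,0,0],[0,0,-0.2],3],
    [[0,0,0],[0,0,0],3]
  ]
}}

```text
clock: 18.2
position: [0.5225, 0.0092, 0.1181]
ee_rot: [-0.0, 0.663, 0.748, -0.0]
contact_force: [0.1, 0.4, -3.3]
width: 0.0374
gripper_force: 51.2
```

Request:
{"name": "drive_tool", "arguments": {
  "rows": [
    [[0,0,0],[0,0,-0.2],3],
    [[0,0,0],[0,0,0],3]
  ]
}}

```text
clock: 18.45
position: [0.5225, 0.0092, 0.1162]
ee_rot: [-0.0, 0.663, 0.748, -0.0]
contact_force: [-0.1, -0.9, -1.5]
width: 0.0375
gripper_force: 51.2
```

Request:
{"name": "drive_tool", "arguments": {
  "rows": [
    [[0,0,0],[0,0,-0.2],3],
    [[0,0,0],[0,0,0],3]
  ]
}}

```text
clock: 18.7
position: [0.5225, 0.0092, 0.1141]
ee_rot: [-0.0, 0.663, 0.748, -0.0]
contact_force: [-0.3, 0.8, -2.8]
width: 0.0377
gripper_force: 51.2
```

Request:
{"name": "drive_tool", "arguments": {
  "rows": [
    [[0,0,0],[0,0,-0.2],3],
    [[0,0,0],[0,0,0],3]
  ]
}}

```text
clock: 18.95
position: [0.5228, 0.0094, 0.1124]
ee_rot: [-0.0, 0.663, 0.748, 0.0]
contact_force: [0.6, 1.3, -1.0]
width: 0.0375
gripper_force: 51.4
```

Request:
{"name": "drive_tool", "arguments": {
  "rows": [
    [[0,0,0],[0,0,0],5.5],
    [[0,0,0],[0,0,0],5.5],
    [[0,0,0],[0,0,0],5.5],
    [[0,0,0],[0,0,2],6],
    [[0,0,0],[0,0,2.8],4],
    [[0,0,0],[0,0,0],0],
    [[0,0,0],[0,0,0],0],
    [[0,0,0],[0,0,0],0]
  ]
}}

```text
clock: 19.95
position: [0.5219, 0.0093, 0.1592]
ee_rot: [-0.001, 0.663, 0.748, -0.001]
contact_force: [-0.2, -0.1, -0.1]
width: -0.0002
gripper_force: 0.0
```

Request:
{"name": "drive_tool", "arguments": {
  "rows": [
    [[0,0,0],[0,0.1,-1.5],0],
    [[0,0,0],[0,0,-1.3],0],
    [[0,0,0],[0,0,-0.8],0],
    [[0,0,0],[0,0,0],0]
  ]
}}

```text
clock: 20.45
position: [0.522, 0.0103, 0.1232]
ee_rot: [-0.001, 0.663, 0.748, -0.001]
contact_force: [-0.2, 0.4, 0.3]
width: 0.0001
gripper_force: 0.0
```

Request:
{"name": "drive_tool", "arguments": {
  "rows": [
    [[0,0,0],[0,0,-0.3],0],
    [[0,0,0],[0,0,-0.3],0],
    [[0,0,0],[0,0,0],0]
  ]
}}

```text
clock: 20.82
position: [0.5226, 0.0102, 0.1183]
ee_rot: [0.0, 0.663, 0.748, 0.0]
contact_force: [0.7, -0.3, 1.1]
width: -0.0002
gripper_force: 0.0
```

Request:
{"name": "drive_tool", "arguments": {
  "rows": [
    [[0,0,0],[0,0,-0.3],0],
    [[0,0,0],[0,0,-0.3],0],
    [[0,0,0],[0,0,0],0]
  ]
}}

```text
clock: 21.2
position: [0.5232, 0.0101, 0.1133]
ee_rot: [0.001, 0.663, 0.748, 0.0]
contact_force: [-1.0, 0.1, 6.7]
width: -0.0003
gripper_force: 3.0
```

Request:
{"name": "drive_tool", "arguments": {
  "rows": [
    [[0,0,0],[0,0,-0.3],0],
    [[0,0,0],[0,0,-0.3],0],
    [[0,0,0],[0,0,0],0]
  ]
}}

```text
clock: 21.58
position: [0.5239, 0.0099, 0.1077]
ee_rot: [0.001, 0.663, 0.748, 0.001]
contact_force: [-0.6, -0.9, 6.2]
width: 0.0001
gripper_force: 3.5
```

Request:
{"name": "drive_tool", "arguments": {
  "rows": [
    [[0,0,0],[0,0,-0.25],0],
    [[0,0,0],[0,0,-0.25],0],
    [[0,0,0],[0,0,0],0]
  ]
}}

```text
clock: 21.95
position: [0.524, 0.0103, 0.1034]
ee_rot: [0.001, 0.664, 0.748, 0.001]
contact_force: [-1.6, 1.8, 11.5]
width: -0.0
gripper_force: 5.9
```

Request:
{"name": "drive_tool", "arguments": {
  "rows": [
    [[0,0,0],[0,0,-0.25],0],
    [[0,0,0],[0,0,-0.25],0],
    [[0,0,0],[0,0,0],0]
  ]
}}

```text
clock: 22.32
position: [0.524, 0.0103, 0.0985]
ee_rot: [0.001, 0.664, 0.748, 0.001]
contact_force: [-2.4, 1.3, 13.1]
width: 0.0005
gripper_force: 6.3
```

Request:
{"name": "drive_tool", "arguments": {
  "rows": [
    [[0,0,0],[0,0,-0.2],0],
    [[0,0,0],[0,0,0],0]
  ]
}}

```text
clock: 22.58
position: [0.524, 0.0103, 0.0967]
ee_rot: [0.001, 0.664, 0.748, 0.001]
contact_force: [-2.1, 1.1, 13.3]
width: -0.0001
gripper_force: 6.9
```

Request:
{"name": "drive_tool", "arguments": {
  "rows": [
    [[0,0,0],[0,0,-0.15],0],
    [[0,0,0],[0,0,0],0]
  ]
}}

```text
clock: 22.82
position: [0.524, 0.0103, 0.0953]
ee_rot: [0.001, 0.664, 0.748, 0.001]
contact_force: [-2.3, 1.6, 15.4]
width: 0.0
gripper_force: 7.5
```

Request:
{"name": "drive_tool", "arguments": {
  "rows": [
    [[0,0,0],[0,0,-0.1],0],
    [[0,0,0],[0,0,0],0]
  ]
}}

```text
clock: 23.08
position: [0.524, 0.0103, 0.0945]
ee_rot: [0.001, 0.664, 0.748, 0.001]
contact_force: [-2.6, 1.0, 15.5]
width: 0.0
gripper_force: 8.0
```

Request:
{"name": "drive_tool", "arguments": {
  "rows": [
    [[0,0,0],[0,0,-0.08],0],
    [[0,0,0],[0,0,0],0]
  ]
}}

```text
clock: 23.32
position: [0.5241, 0.0103, 0.0936]
ee_rot: [0.002, 0.664, 0.748, 0.001]
contact_force: [-1.9, 1.3, 16.1]
width: 0.0004
gripper_force: 7.8
```

Request:
{"name": "drive_tool", "arguments": {
  "rows": [
    [[0,0,0],[0,0,0.2],0],
    [[0,0,0],[0,0,0.1],0],
    [[0,0,0],[0,0,0],0]
  ]
}}

```text
clock: 23.7
position: [0.5231, 0.0102, 0.0943]
ee_rot: [0.0, 0.663, 0.748, 0.0]
contact_force: [-0.0, 0.9, 5.0]
width: 0.0001
gripper_force: 2.5
```

Request:
{"name": "drive_tool", "arguments": {
  "rows": [
    [[0,0,0],[0,0,0.1],0],
    [[0,0,0],[0,0,0],0]
  ]
}}

```text
clock: 23.95
position: [0.5221, 0.0102, 0.0945]
ee_rot: [-0.001, 0.663, 0.748, -0.0]
contact_force: [-0.7, -0.2, -0.4]
width: -0.0003
gripper_force: 0.0
```

Request:
{"name": "drive_tool", "arguments": {
  "rows": [
    [[0,0,0],[0,0,0.15],0],
    [[0,0,0],[0,0,0],0]
  ]
}}

```text
clock: 24.2
position: [0.5226, 0.0102, 0.0964]
ee_rot: [-0.0, 0.663, 0.748, -0.0]
contact_force: [-0.1, 0.4, 0.8]
width: 0.0003
gripper_force: 0.0
```

Force is zero at the latched height, so it's held. I'll back off and compare the catches numerically with the earlier latched picture.

Request:
{"name": "drive_tool", "arguments": {
  "rows": [
    [[0,0,0],[0,0,5],0],
    [[0,0,0],[0,0,3],0],
    [[0,0,0],[0,4.5,0],0],
    [[0,0,0],[0,6,0],0],
    [[0,0,0],[0,6,0],0],
    [[0,0,0],[0,6,0],0],
    [[0,0,0],[0,0,0],0],
    [[0,0,0],[0,0,0],0]
  ]
}}

```text
clock: 25.2
position: [0.5223, 0.2349, 0.1762]
ee_rot: [0.0, 0.663, 0.749, -0.001]
contact_force: [0.2, -0.4, -0.1]
width: 0.0003
gripper_force: 0.0
```

```bash
python3 - <<'E'
from h import *
b=eyes.get_image("top")[...,::-1];a=eyes.get_image("scene")[...,::-1]
f=lambda im,u,v,w,h,k:cv2.resize(im[v:v+h,u:u+w],None,fx=k,fy=k,interpolation=cv2.INTER_CUBIC)
new=f(b,305,205,50,50,8);nsc=f(a,300,160,50,65,8)
old=cv2.imread("pics/r4.png")
def brass(im):
    h=cv2.cvtColor(im,cv2.COLOR_BGR2HSV);m=cv2.inRange(h,(14,120,50),(32,255,255))
    n,l,s,c=cv2.connectedComponentsWithStats(m);return [(x[:5].tolist(),cc.round().tolist()) for x,cc in zip(s[1:],c[1:]) if x[4]>300]
for n,i in(("old",old[:400,400:]),("new",new)): print(n,brass(i))
d=np.abs(old[:400,400:].astype(int)-new).sum(2);print("top diff",d.mean(),d.max())
d2=np.abs(old[:520,:400].astype(int)-nsc).sum(2);print("scene diff",d2.mean(),[(d2[i:i+65,j:j+50].mean().round()) for i in range(0,520,65) for j in range(0,400,50)])
E
```

```text
old [([318, 133, 62, 74, 3746], [348.0, 169.0]), ([73, 174, 38, 70, 1939], [91.0, 208.0])]
new [([318, 133, 62, 74, 3788], [348.0, 170.0]), ([73, 174, 38, 69, 1907], [91.0, 207.0])]
top diff 4.48991875 79
scene diff 7.539225961538461 [np.float64(4.0), np.float64(5.0), np.float64(5.0), np.float64(5.0), np.float64(4.0), np.float64(4.0), np.float64(4.0), np.float64(5.0), np.float64(6.0), np.float64(5.0), np.float64(5.0), np.float64(6.0), np.float64(5.0), np.float64(6.0), np.float64(4.0), np.float64(4.0), np.float64(6.0), np.float64(10.0), np.float64(5.0), np.float64(16.0), np.float64(10.0), np.float64(9.0), np.float64(5.0), np.float64(7.0), np.float64(6.0), np.float64(7.0), np.float64(7.0), np.float64(9.0), np.float64(9.0), np.float64(6.0), np.float64(5.0), np.float64(8.0), np.float64(5.0), np.float64(8.0), np.float64(4.0), np.float64(18.0), np.float64(36.0), np.float64(5.0), np.float64(7.0), np.float64(8.0), np.float64(6.0), np.float64(7.0), np.float64(5.0), np.float64(5.0), np.float64(7.0), np.float64(5.0), np.float64(8.0), np.float64(7.0), np.float64(6.0), np.float64(5.0), np.float64(6.0), np.float64(6.0), np.float64(7.0), np.float64(7.0), np.float64(6.0), np.float64(5.0), np.float64(43.0), np.float64(6.0), np.float64(12.0), np.float64(5.0), np.float64(5.0), np.float64(6.0), np.float64(5.0), np.float64(6.0)]
```

```bash
python3 -c "
from rig import job
print(job.sign_off())"
```

```text
the job is handed in; nothing more can be done
None
```

Both knives are in the magazine, one on the other with edges towards the red catch, both catches back over the top; the spring was eased off about 1 mm past latching, nothing else was touched, and the job was handed in at about 25 s.

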